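Set the press's ratchet to press and wind the mould's lid home

ROBOT

A 6-joint arm with a two-finger parallel gripper is mounted at the origin on a cart in front of the work surface, level with it; the furniture and walls round the work are solid. World frame = base frame: x ahead of the robot, y to its left, z up, the work surface at z = 0. Lengths are in m, angles in rad, forces in N, time in s.
With the tool pointing down it reaches from about 0.275 to 1 m from the base axis. Payload 8.4 kg.
Tool frame: the origin (TCP) lies on the centre line of the jaws, within the pads' length; the fingertips stand 17 mm ahead of it and the grasp point (between the pads) lies 2 mm behind it (bot.tcp_to_tips is the z of the fingertips in the tool frame, in m); z points along the fingers, y is the line along which they close (so a half turn about z gives the same grasp; the last joint's range is limited). The gripper opens to 85 mm and grips with 20 to 120 N. Pads are 22 mm wide; open, the fingers measure 114 mm over their backs; the gripper's body (76 mm by 85 mm) begins 54 mm behind the grasp point. The pads swing forward as they close: fully open they stand 13 mm farther back than shut.
Start: joints at [-1.122, 0.353, 1.633, -0, 1.155, -0.002], TCP at [0.272, -0.563, 0.248] pointing down, gripper open.
Joint ranges: [-2.63, 2.63], [-0.92, 2.1], [0.06, 2.66], [-1.3, 4.44], [0, 2.69], [-3.02, 3.02]. Speed limits (rad/s): [2.22, 2.22, 2.79, 3.14, 3.14, 3.14].

INTERFACE

Orientations are given as a unit quaternion [x, y, z, w].
In Python, from workcell import bot, hand, kinematics, get_obs, vision, hand_in gives the robot as it stands. The module is installed in compiled form; this text tells all that it offers. Calls block until the motion is done:
- bot.reach(position, orientation): joint-space move of the TCP to a pose.
- bot.servo_line(position, ori=None, velocity=0.15): straight line of the TCP; ori=None keeps the orientation; velocity is the mean speed in m/s.
- bot.goto_joints(angles): joint-space move.
- hand.move_gripper(opening, strength=None): finger opening in m; strength is the grip in N (None keeps the last); returns when the fingers have stopped.
- bot.dwell(seconds).
- kinematics.solve_ik(position, orientation): joint angles nearest the present ones, or None.
- get_obs(): the state.
- vision.read_camera(name): name is "scene" or "top"; returns a dict with "frame" (400x640x3 uint8, red, green, blue), "intrinsics" (3x3 intrinsics, pixels), "dist" ([k1, k2, p1, p2, k3] as OpenCV has them; the pictures are not rectified), "view" (4x4, takes a point from world to camera coordinates). Camera axes: x right, y down, z forward; pixel columns grow to the right and rows downward; lengths in m; the calibration is good to about 2 mm. A picture is of the moment at which its call begins. There is no depth.
A pose or a line that the arm cannot do raises bot.IKError and nothing moves.
- hand_in(): hands the job in; it is judged then, once.
The state is a dict: "time_s": time; "joint_pos": joint angles; "joint_vel": joint speeds; "joint_efforts": joint torques, N m; "position": TCP position; "orientation": TCP orientation; "wrist_force": force on the tool from outside, world axes, zero at the start; "ft_torque": the same for the moment, N m; "gripper_width": finger opening in m; "grip_force": force on a finger pad.
Only numpy, scipy, OpenCV 4.12 (cv2) and the standard library are available. Lean on these libraries where they do the work, as an engineer would, in place of code of your own. Each camera call takes 0.05 s, during which the arm holds its last target. There are 200 camera calls.

TASK

The kitchen press was left with its ratchet set to raise. Flip the red direction lever on its handle over to its other, clockwise side (left as you face the press), then work the handle to and fro until the plate has pushed the mould's lid fully home on its rim. Finally swing the handle back to the right, well past half-way to the right-hand rod - set rightly it free-wheels that way and the lid stays down - and leave the timer, salt shaker and mug standing where they are.

Things in the scene. Friction and masses are not known exactly. Their poses are not given: they have to be found in the camera images.
- press: screw press, fixed: wooden base 190 x 250 x 23 mm, two rods (16 mm thick, 85 mm left and right of the middle, caps up to z = 202 mm), grey crossbar, round plate over a mould. Origin: centre of the base's underside, on the screw's vertical axis; z up, x to the back, y to the left-hand rod; turned up to 0.2 rad. The screw's top end stands in the middle, up to z = 235 mm
- handle (a joint): ratchet arm (22 mm wide, top at z = 177 mm) swinging about the screw's axis. rad: 0 = arm points to the press's -x, positive = clockwise seen from above (towards +y): arm direction (-cos q, sin q). The rods stop it at +-1.3; it stays where left. Driving takes 4 to 6 N at the knob, then goes hard (lid home); free-wheel 1.5 N. Up to one tooth (0.45 rad) of each drive swing is lost
- knob_grip (a point): black upright knob at the end of the handle, 135 mm from the screw's axis; 26 mm thick here, spans z = 177 to 237 mm, spins freely on its own upright axis, so the gripper need not turn as the handle swings. This point: on its axis at z = 220 mm; grasp from above
- lever (a joint): red direction lever on the handle, pivoted 56 mm from the screw's axis, pointing outwards along the arm. rad from the arm's line: -0.5 = tab on the counter-clockwise side (handle drives counter-clockwise, plate rises), +0.5 = tab on the clockwise side (handle drives clockwise, plate goes down; other way free-wheels). Stays where left; 1.8 N at the tab, less than moves the handle
- lever_tab (a point): upright red thumb tab at the end of the direction lever, 12 x 9 mm, z = 192 to 225 mm, 36 mm outwards from the lever's pivot; this point lies in it at z = 216 mm. Push it sideways, across the arm. The black knob stands about 45 mm farther out along the arm
- lid (a joint): sprung steel lid (106 mm wide) of the round mould under the plate, rim at z = 72 mm. m: 0 = up, flange 10 mm above the rim; 0.010 = fully home on the rim. The spring pushes up with 8 N (up) to 20 N (home); it comes up again unless the plate holds it down
- plate_under (a point): centre of the underside of the press plate (80 mm wide), on the screw's axis. At the start 3 to 11 mm above the lid's boss, whose top is at z = 92 mm with the lid up, 82 mm when home. The plate goes down 5.7 mm for each rad the screw is driven clockwise, and stays when the handle free-wheels
- timer: white wind-up kitchen timer, 63 mm wide, 48 mm high, loose, left of the press; origin at the centre of its underside
- salt_shaker: salt shaker, 44 mm wide, 90 mm high, loose, left of the press; origin at the centre of its underside
- mug_a: spotted white mug, 82 mm wide, 91 mm high, loose, right of the press; origin at the centre of its underside

How it is judged:
On the way, in this order (a step that is already met when the one before it is completed fails the run):
1. the direction lever is over on the clockwise (press) side (value of joint lever above 0.35 rad), for 0.2 s.
2. the plate has pushed the lid home on the mould's rim (value of joint lid above 0.0085 m), for 0.2 s.
At the end, for the whole second after the job is handed in: the lid is held home by the plate (within 1.5 mm of its seat), the direction lever is still on the clockwise side, and the handle is swung back to the right beyond -0.65 rad, half-way to the right-hand rod (value of joint lid above 0.0085 m and value of joint lever above 0.2 rad and value of joint handle below -0.65 rad and z of plate_under in the frame of press below 0.0845 m); the robot touches nothing.
It fails at once if the timer is shifted by more than 30 mm or tipped (distance of timer from where it was at the start of the episode above 0.03 m or angle between timer's own z axis and vertical above 0.4 rad).
It fails at once if the salt shaker is shifted by more than 30 mm or tipped (distance of salt_shaker from where it was at the start of the episode above 0.03 m or angle between salt_shaker's own z axis and vertical above 0.4 rad).
It fails at once if the mug is shifted by more than 30 mm or tipped (distance of mug_a from where it was at the start of the episode above 0.03 m or angle between mug_a's own z axis and vertical above 0.4 rad).
It also fails if it takes over 64 s, if anything falls off the work surface, if the arm or the gripper's body presses on something with over 40 N, if the wrist force passes 120 N, or if a joint passes its speed limit or range.

## Working session

There is one attempt and no reset: what is moved stays moved. The work goes in short steps, each a Python script; the robot and the scene stay as the last script left them, time stands still between calls to the robot, and variables do not carry over. Pictures are saved under pics/ and viewed, at most 10 in all, crops included, and the job is handed in when it is done.

```bash
mkdir -p pics; cat > h.py <<'E'
import numpy as np, cv2
from workcell import bot, hand, kinematics, get_obs, vision, hand_in
def cast(c,uv,z):
    n=cv2.undistortPoints(np.array([[uv]],float),c["intrinsics"],np.array(c["dist"],float))[0,0]
    V=np.array(c["view"]);R=V[:3,:3];o=-R.T@V[:3,3];d=R.T@np.array([n[0],n[1],1.])
    return o+d*(z-o[2])/d[2]
def proj(c,p):
    V=np.array(c["view"])
    return cv2.projectPoints(np.array(p,float).reshape(-1,3),cv2.Rodrigues(V[:3,:3])[0],V[:3,3],c["intrinsics"],np.array(c["dist"],float))[0][:,0]
def tri(cs,uvs):
    A=[];b=[]
    for c,uv in zip(cs,uvs):
        p0=cast(c,uv,0);p1=cast(c,uv,.3);d=(p1-p0)/np.linalg.norm(p1-p0);M=np.eye(3)-np.outer(d,d);A.append(M);b.append(M@p0)
    return np.linalg.lstsq(np.vstack(A),np.hstack(b),rcond=None)[0]
E
python3 - <<'E'
from h import *
for n in("scene","top"):
    c=vision.read_camera(n);cv2.imwrite(f"pics/{n}0.png",c["frame"][:,:,::-1])
    V=np.array(c["view"]);print(n,-V[:3,:3].T@V[:3,3],V[2,:3],c["intrinsics"][0][0])
o=get_obs();print(o["orientation"],o["time_s"],o["wrist_force"])
E
```

```text
scene [0.04875769 0.55414068 0.91892613] [ 0.46456901 -0.48895933 -0.73830509] 406.23961140584635
top [0.32314022 0.02305966 1.23114008] [ 0.19695495  0.02537397 -0.98008413] 407.17187205773394
[ 9.74711503e-01  2.23466098e-01 -1.38318158e-04 -6.07551374e-04] 0.1 [-0.26131619 -0.86342215 -0.88541076]
```

View pics/scene0.png

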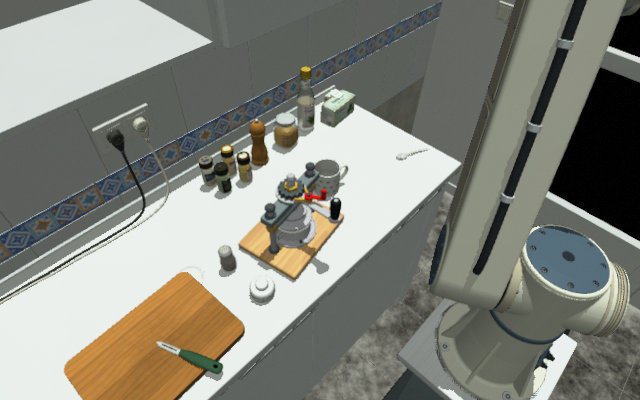

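View pics/top0.png

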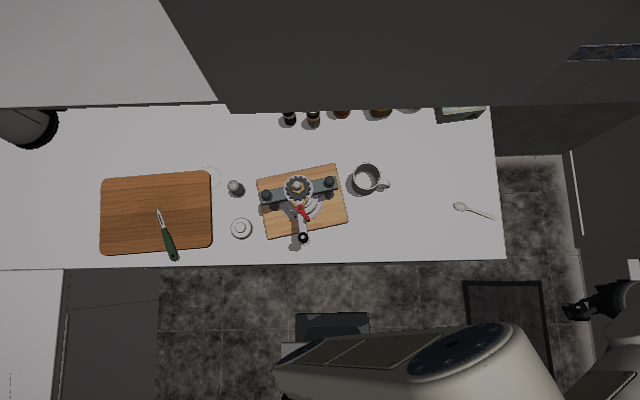

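The scene view shows the press at about (292,225), with the knob at (336,207), red lever at (315,196), timer at (262,289), shaker at (227,258) and mug at (327,178). In the top view the screw is at (297,186), the knob at (303,238) and the lever at (303,211). I'll zoom in next.

```bash
python3 - <<'E'
from h import *
a=cv2.imread("pics/scene0.png")[150:280,230:370];b=cv2.imread("pics/top0.png")[155:255,225:395]
cv2.imwrite("pics/z1.png",cv2.resize(a,None,fx=4.5,fy=4.5,interpolation=2)[:600]);cv2.imwrite("pics/z2.png",cv2.resize(b,None,fx=4.5,fy=4.5,interpolation=2))
E
```

```text
(no output)
```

View pics/z1.png

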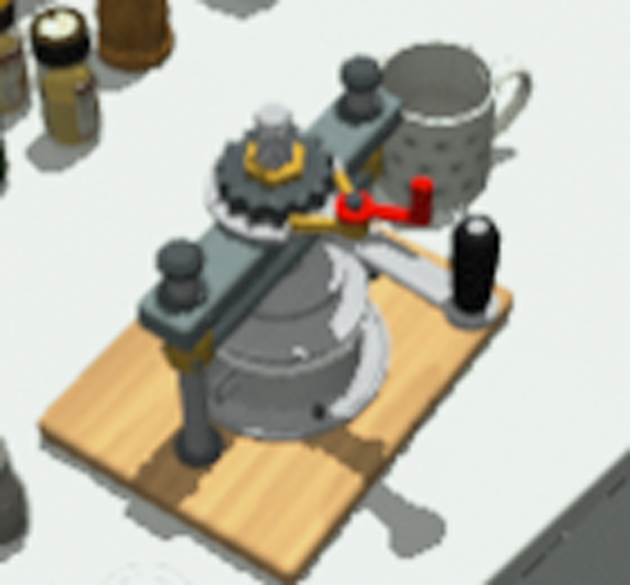

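View pics/z2.png

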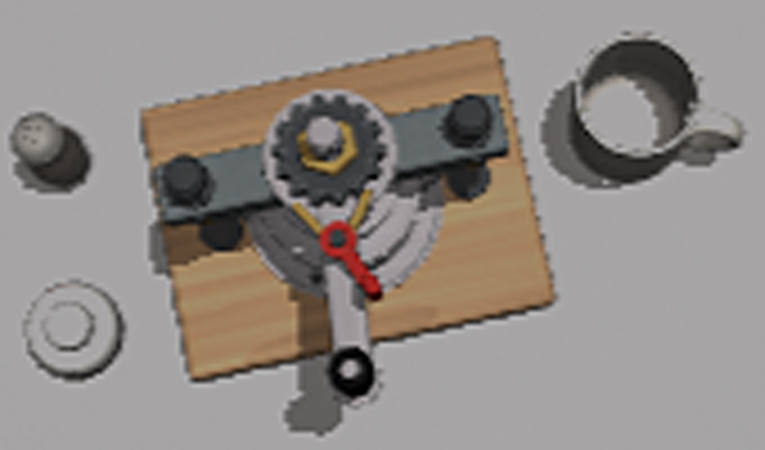

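The zooms give these points. Top view: screw top (296.8,185), caps (266,194.5) and (329,181.7), knob top (302.8,237.2), tab top (308.3,220). Scene view: screw top (290.7,176), caps (270,206) and (310,166), knob top (336.2,200.7), tab top (324.2,190.7).

```bash
python3 - <<'E'
from h import *
t=vision.read_camera("top");s=vision.read_camera("scene")
T=lambda u,v:(225+u/4.5,155+v/4.5)
S=lambda u,v:(230+u/4.5,150+v/4.5)
np.set_printoptions(precision=4,suppress=True)
P={}
for n,a,b,z in [("screw",(324,130),(273,112),.235),("capL",(185,175),(180,250),.202),("capR",(468,117),(360,70),.202),("knob",(350,370),(478,226),.237),("tab",(375,291),(424,183),.225),("pivot",(338,237),(354,205),.192)]:
    P[n]=cast(t,T(*a),z);print(n,"top",P[n],"scene",cast(s,S(*b),z),"tri",tri([t,s],[T(*a),S(*b)]))
print("timer",cast(t,T(70,325),.048),"salt",cast(t,T(37,135),.088),"mug",cast(t,T(638,110),.091))
d=P["capL"]-P["capR"];yaw=np.arctan2(-d[0],d[1]);m=(P["capL"]+P["capR"])/2
print("rods",np.linalg.norm(d),"yaw",yaw,"mid",m)
C=m
for n in("knob","pivot","tab"):
    v=(P[n]-C)[:2];c,sn=np.cos(yaw),np.sin(yaw);v=np.array([c*v[0]+sn*v[1],-sn*v[0]+c*v[1]]);print(n,np.linalg.norm(v),np.arctan2(v[1],-v[0]))
v=P["tab"]-P["pivot"];print(np.linalg.norm(v[:2]))
E
```

```text
screw top [0.5644 0.0877 0.235 ] scene [0.5596 0.0944 0.235 ] tri [0.5665 0.0883 0.2259]
capL top [0.548  0.1705 0.202 ] scene [0.5451 0.1758 0.202 ] tri [0.5499 0.1717 0.1946]
capR top [0.5778 0.0065 0.202 ] scene [0.5739 0.014  0.202 ] tri [0.5806 0.0066 0.1923]
knob top [0.4294 0.0752 0.237 ] scene [0.4276 0.0789 0.237 ] tri [0.4301 0.0755 0.2323]
tab top [0.4742 0.0612 0.225 ] scene [0.4741 0.0682 0.225 ] tri [0.4768 0.0624 0.2178]
pivot top [0.5112 0.0833 0.192 ] scene [0.5098 0.0834 0.192 ] tri [0.5109 0.083  0.1911]
timer [0.4834 0.2677 0.048 ] salt [0.6018 0.2826 0.088 ] mug [ 0.6069 -0.1038  0.091 ]
rods 0.16667799118251828 yaw 0.18012659130033756 mid [0.5629 0.0885 0.202 ]
knob 0.13416708562556917 0.0807223325980816
pivot 0.05198426078476651 0.07938865758051838
tab 0.09275746792286495 -0.11813852057399629
0.04301140101074833
```

```bash
cat >> h.py <<'E'
np.set_printoptions(precision=4,suppress=True)
C=np.array([.563,.090]);YAW=.178;phi=.1
Q=[np.cos(phi/2),np.sin(phi/2),0,0]
def rq(r,q,off=0):  # world xy at radius r along arm at q, off towards clockwise
    a=np.array([-np.cos(q),np.sin(q)]);n=np.array([np.sin(q),np.cos(q)]);v=r*a+off*n
    c,s=np.cos(YAW),np.sin(YAW);return C+np.array([c*v[0]-s*v[1],s*v[0]+c*v[1]])
def shot(name):
    t=vision.read_camera("top");s=vision.read_camera("scene")
    a=s["frame"][150:280,230:370,::-1];b=t["frame"][155:255,225:395,::-1]
    cv2.imwrite("pics/"+name,np.hstack([cv2.resize(a,(378,351),interpolation=2),cv2.resize(b,(422,351),interpolation=2)]))
E
python3 - <<'E'
from h import *
q0=.078
P=lambda off,z:[*rq(.090,q0,off),z]
hand.move_gripper(0.0,30)
bot.reach(P(-.052,.33),Q)
bot.servo_line(P(-.052,.217),velocity=.15)
f0=np.array(get_obs()["wrist_force"]);print(get_obs()["gripper_width"],P(-.052,.217),get_obs()["position"])
for off in np.arange(-.044,.0025,.004):
    bot.servo_line(P(off,.217),velocity=.05);o=get_obs();print(round(off,3),o["wrist_force"]-f0)
shot("push.png");print(get_obs()["time_s"])
E
```

```text
1.2544874607828793e-05 [np.float64(0.4786409627906127), np.float64(0.029274775907328132), 0.217] [0.4792 0.0292 0.2177]
-0.044 [-0.5599 -0.7659  0.5329]
-0.04 [-0.4651  0.3475 -0.6849]
-0.036 [0.0301 0.1152 0.6879]
-0.032 [-1.1302 -0.441  -0.4261]
-0.028 [-0.5918 -0.2796 -0.0557]
-0.024 [-0.6316  0.5038 -0.7564]
-0.02 [-0.8426  0.5355 -0.0908]
-0.016 [-0.4864 -0.3039 -0.1296]
-0.012 [-0.1084 -1.3222 -0.8155]
-0.008 [-0.4983  0.3884 -0.8245]
-0.004 [-0.1109 -0.3528  0.2611]
0.0 [ 0.4263 -0.9367 -0.6899]
7.2833
```

View pics/push.png

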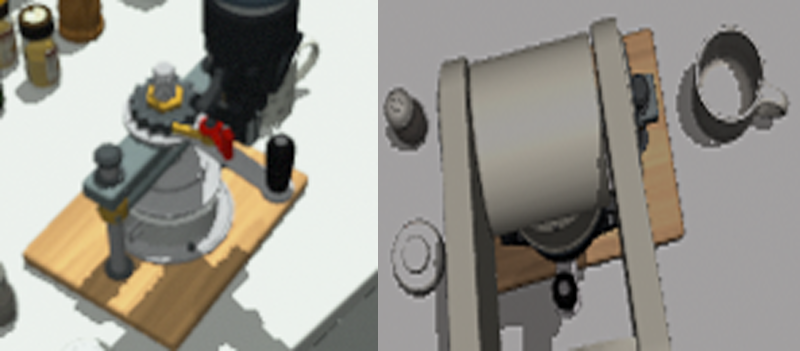

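The lever has swung past the arm line: the red tab is at about (215,135) in the scene crop, and the knob hasn't moved. I'll keep pushing until it reaches its stop.

```bash
python3 - <<'E'
from h import *
q0=.078
P=lambda off,z:[*rq(.090,q0,off),z]
f0=np.array([-.26,-.86,-.88]) ;n=rq(0,q0,1)-C
for off in np.arange(.002,.017,.002):
    bot.servo_line(P(off,.217),velocity=.05)
    f=[]
    for _ in range(4): bot.dwell(.02);f.append(get_obs()["wrist_force"])
    f=np.mean(f,0);F=-(f[:2]@n);print(round(off,3),f,F)
    if F>4: break
bot.servo_line(P(off-.03,.217),velocity=.15);bot.servo_line(P(off-.03,.30),velocity=.2)
bot.reach([*(rq(.135,q0)+[-.05,-.2]),.33],Q)
shot("lev.png");print(get_obs()["time_s"])
E
```

```text
0.002 [-0.1969 -1.2429 -0.3874] 1.2170214379069717
0.004 [ 0.5893 -1.5505 -0.4165] 1.6015559611880135
0.006 [ 0.3765 -1.8754  0.0462] 1.9036504597791657
0.008 [-0.2891 -2.3511 -0.3496] 2.310472461968181
0.01 [ 0.7251 -4.7546 -0.0794] 4.803199711011559
10.7333
```

View pics/lev.png

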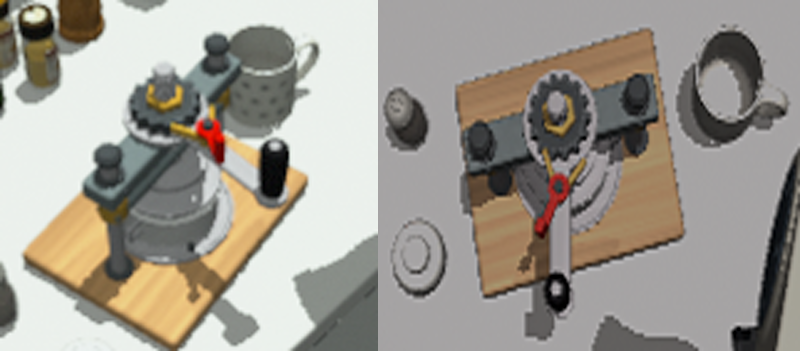

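The lever now points to the clockwise side, with the tab at (541,232) in the top crop. The handle moved slightly, so I'll re-measure the knob: its top is at about (558,281) in the top crop and (275,146) in the scene crop.

```bash
cat >> h.py <<'E'
def swing(q1,f0,lim,step=.15,v=.15,z=.222):
    p=np.array(get_obs()["position"][:2])-C;c,s=np.cos(YAW),np.sin(YAW)
    q=np.arctan2(-s*p[0]+c*p[1],-(c*p[0]+s*p[1]));sg=np.sign(q1-q);log=[]
    while abs(q1-q)>1e-3:
        q+=sg*min(step,abs(q1-q));bot.servo_line([*rq(.135,q),z],velocity=v)
        F=get_obs()["wrist_force"]-f0;n=rq(0,q,1)-C;a=rq(1,q)-C
        log.append((round(q,2),round(-sg*F[:2]@n,1),round(F[:2]@a,1)))
        if log[-1][1]>lim: break
    print(*log,"t",round(get_obs()["time_s"],1),flush=True);return q
E
python3 - <<'E'
from h import *
t=vision.read_camera("top");s=vision.read_camera("scene")
b=np.all(t["frame"][220:255,285:315]<45,axis=2);m=cv2.moments(b.astype(np.uint8));print("blob",285+m["m10"]/m["m00"],220+m["m01"]/m["m00"],m["m00"])
ut=(225+180/2.482,155+281/3.51);us=(230+275/2.7,150+146/2.7)
a=cast(t,ut,.237);e=cast(s,us,.237);print(a,e,tri([t,s],[ut,us]))
k=(a+e)[:2]/2;p=k-C;c,sn=np.cos(YAW),np.sin(YAW);q=np.arctan2(-sn*p[0]+c*p[1],-(c*p[0]+sn*p[1]));print(q,np.linalg.norm(p),rq(.135,q))
print(proj(t,[*rq(.135,q),.237]),ut,proj(s,[*rq(.135,q),.237]),us)
E
```

```text
blob 296.8378378378378 237.48648648648648 74.0
[0.435 0.088 0.237] [0.4268 0.0943 0.237 ] [0.4346 0.0877 0.2261]
0.18657579913813496 0.13210030821506205 [0.428  0.0912]
[[296.264  237.9451]] (297.522159548751, 235.05698005698008) [[332.3984 203.0351]] (331.85185185185185, 204.07407407407408)
```

```bash
python3 - <<'E'
from h import *
q=.18
hand.move_gripper(.055,40)
bot.reach([*rq(.135,q),.31],Q)
f0=get_obs()["wrist_force"]
bot.servo_line([*rq(.135,q),.222],velocity=.12)
hand.move_gripper(0,40);o=get_obs();print(o["gripper_width"],o["grip_force"],o["wrist_force"]-f0)
swing(-1.15,f0,8)
swing(1.15,f0,14)
E
```

```text
0.024406545978699977 38.92383048791089 [-0.8137 -0.8814  5.0101]
(np.float64(0.03), np.float64(-2.0), np.float64(0.7)) (np.float64(-0.12), np.float64(-3.5), np.float64(0.2)) (np.float64(-0.27), np.float64(-2.0), np.float64(-0.2)) (np.float64(-0.42), np.float64(-2.1), np.float64(-0.7)) (np.float64(-0.57), np.float64(-1.1), np.float64(-0.8)) (np.float64(-0.72), np.float64(-1.3), np.float64(-1.0)) (np.float64(-0.87), np.float64(-1.5), np.float64(-3.4)) (np.float64(-1.02), np.float64(-1.8), np.float64(-2.6)) (np.float64(-1.15), np.float64(-2.1), np.float64(-3.1)) t 16.1
(np.float64(-1.0), np.float64(-0.7), np.float64(-3.9)) (np.float64(-0.85), np.float64(-0.9), np.float64(-4.3)) (np.float64(-0.7), np.float64(-1.4), np.float64(-4.2)) (np.float64(-0.55), np.float64(-1.4), np.float64(-5.3)) (np.float64(-0.4), np.float64(-1.0), np.float64(-4.9)) (np.float64(-0.25), np.float64(-1.5), np.float64(-4.5)) (np.float64(-0.1), np.float64(-0.9), np.float64(-4.0)) (np.float64(0.05), np.float64(-1.5), np.float64(-4.3)) (np.float64(0.2), np.float64(-0.2), np.float64(-3.5)) (np.float64(0.35), np.float64(-1.3), np.float64(-4.8)) (np.float64(0.5), np.float64(-0.7), np.float64(-2.6)) (np.float64(0.65), np.float64(-0.2), np.float64(-2.8)) (np.float64(0.8), np.float64(-0.9), np.float64(-2.6)) (np.float64(0.95), np.float64(-1.7), np.float64(-2.2)) (np.float64(1.1), np.float64(-1.2), np.float64(0.3)) (np.float64(1.15), np.float64(0.2), np.float64(-0.6)) t 20.6
```

```bash
python3 - <<'E'
from h import *
shot("sw1.png");o=get_obs();print(o["gripper_width"],o["grip_force"],o["wrist_force"],o["position"])
E
```

```text
0.0245833057694125 41.404123913962394 [ 0.5099  1.1906 11.6073] [0.486  0.2021 0.2227]
```

View pics/sw1.png

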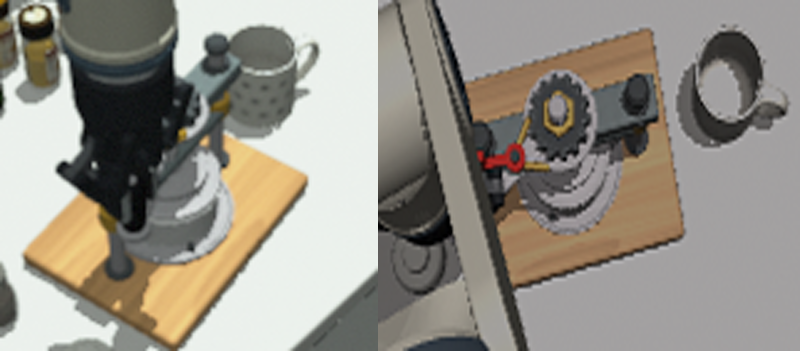

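The handle follows the grip and the lever is still on the clockwise side. Next stroke.

```bash
python3 - <<'E'
from h import *
f0=np.array([-.3,-.6,-.6])
swing(-1.2,f0,10,step=.2,v=.2)
swing(1.15,f0,14,step=.12)
o=get_obs();print(o["wrist_force"],o["gripper_width"])
E
```

```text
(np.float64(0.95), np.float64(-0.5), np.float64(-1.2)) (np.float64(0.75), np.float64(-1.5), np.float64(-3.7)) (np.float64(0.55), np.float64(-0.3), np.float64(-3.8)) (np.float64(0.35), np.float64(-0.3), np.float64(-4.8)) (np.float64(0.15), np.float64(-0.3), np.float64(-4.4)) (np.float64(-0.05), np.float64(-1.1), np.float64(-5.5)) (np.float64(-0.25), np.float64(-0.8), np.float64(-6.2)) (np.float64(-0.45), np.float64(0.1), np.float64(-6.1)) (np.float64(-0.65), np.float64(-2.6), np.float64(-5.2)) (np.float64(-0.85), np.float64(-1.3), np.float64(-5.4)) (np.float64(-1.05), np.float64(-1.5), np.float64(-4.9)) (np.float64(-1.2), np.float64(-1.7), np.float64(-3.1)) t 24.0
(np.float64(-1.08), np.float64(0.1), np.float64(-3.8)) (np.float64(-0.96), np.float64(-1.0), np.float64(-4.7)) (np.float64(-0.84), np.float64(-2.3), np.float64(-6.1)) (np.float64(-0.72), np.float64(-1.3), np.float64(-5.5)) (np.float64(-0.6), np.float64(-1.6), np.float64(-7.5)) (np.float64(-0.48), np.float64(-1.1), np.float64(-5.3)) (np.float64(-0.36), np.float64(-1.3), np.float64(-5.4)) (np.float64(-0.24), np.float64(-0.7), np.float64(-5.9)) (np.float64(-0.12), np.float64(-1.4), np.float64(-5.5)) (np.float64(-0.0), np.float64(-2.1), np.float64(-3.5)) (np.float64(0.12), np.float64(-1.6), np.float64(-4.7)) (np.float64(0.24), np.float64(1.8), np.float64(-3.4)) (np.float64(0.36), np.float64(5.5), np.float64(-5.8)) (np.float64(0.48), np.float64(9.7), np.float64(-5.3)) (np.float64(0.6), np.float64(13.8), np.float64(-4.3)) (np.float64(0.72), np.float64(18.1), np.float64(-4.7)) t 28.2
[ -5.5416 -18.573   23.0211] 0.024465019204570813
```

```bash
python3 - <<'E'
from h import *
shot("sw2.png");o=get_obs();print(o["position"],rq(.135,.72),rq(.135,.24))
E
```

```text
[0.4448 0.1569 0.2224] [0.4473 0.1596] [0.4283 0.0984]
```

View pics/sw2.png

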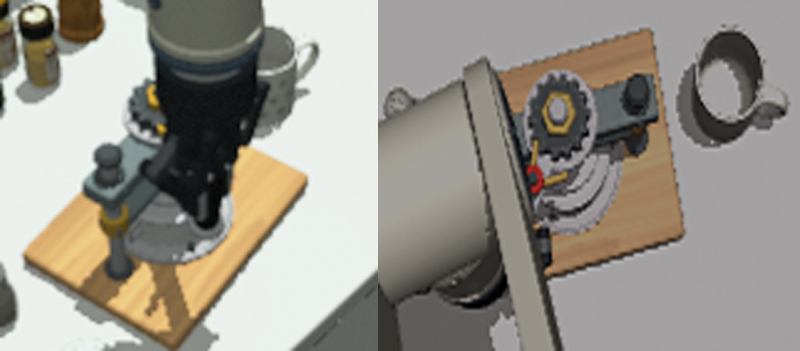

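Driving went hard, rising from about 0 to 18 N. I'll free-wheel back, release with a small opening to clear the tab, and check the lid.

```bash
python3 - <<'E'
from h import *
f0=np.array([-.3,-.6,-.6])
q=swing(-1.0,f0,10,step=.2,v=.2)
hand.move_gripper(.042)
p=rq(.135,q);bot.servo_line([*p,.30],velocity=.12)
bot.reach([p[0]-.12,p[1]-.15,.33],Q)
t=vision.read_camera("top");s=vision.read_camera("scene")
b=t["frame"][155:255,225:395,::-1];a=s["frame"][150:280,230:370,::-1]
old=cv2.imread("pics/scene0.png")[150:280,230:370]
cv2.imwrite("pics/fin.png",np.hstack([cv2.resize(x,(266*1,400),interpolation=2) for x in(old[30:110,20:100],a[30:110,20:100],b[:,20:130])]))
print(get_obs()["time_s"])
E
```

```text
(np.float64(0.49), np.float64(-15.5), np.float64(-5.5)) (np.float64(0.29), np.float64(-9.6), np.float64(-5.0)) (np.float64(0.09), np.float64(-1.1), np.float64(-4.6)) (np.float64(-0.11), np.float64(-0.0), np.float64(-4.9)) (np.float64(-0.31), np.float64(-1.0), np.float64(-5.6)) (np.float64(-0.51), np.float64(-0.6), np.float64(-5.9)) (np.float64(-0.71), np.float64(-1.4), np.float64(-5.9)) (np.float64(-0.91), np.float64(-1.0), np.float64(-5.4)) (np.float64(-1.0), np.float64(-0.9), np.float64(-5.1)) t 30.8
32.8167
```

View pics/fin.png

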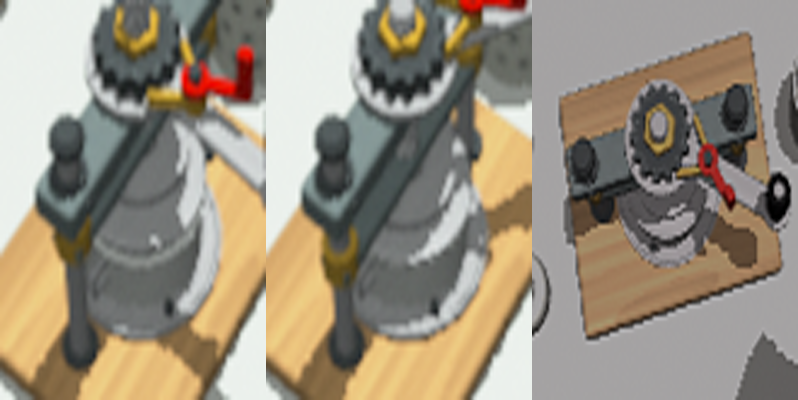

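The handle is at the right (knob at (780,190)), the lever tab is on the clockwise side, the plate's brass guide has come down, and the lid gap looks closed. I'll check the amount of descent with numbers.

```bash
python3 - <<'E'
from h import *
s=vision.read_camera("scene");old=cv2.imread("pics/scene0.png")
L=rq(0,0)+ (rq(.085,np.pi/2)-C)
def cen(im):
    h=cv2.cvtColor(im,cv2.COLOR_BGR2HSV)[215:245,264:284];m=((h[...,0]>12)&(h[...,0]<28)&(h[...,1]>120)&(h[...,2]<150)).astype(np.uint8)
    n,l,st,c=cv2.connectedComponentsWithStats(m);k=1+st[1:,4].argmax();return st[k],c[k]+[264,215]
for im in(old,s["frame"][:,:,::-1].copy()):print(cen(im))
for z in(.10,.11,.12,.13,.14):print(z,proj(s,[*L,z]))
E
```

```text
(array([ 2,  9, 11,  9, 44], dtype=int32), array([271.7273, 228.4091]))
(array([ 3, 11, 11, 11, 70], dtype=int32), array([271.9286, 231.6857]))
0.1 [[272.5413 230.9346]]
0.11 [[272.2963 228.5083]]
0.12 [[272.0479 226.0461]]
0.13 [[271.7959 223.5472]]
0.14 [[271.5402 221.0109]]
```

```bash
python3 -c "
from h import *
print(hand_in())"
```

```text
the job is handed in; nothing more can be done
None
```

I've handed the job in, though the judge's verdict wasn't shown: the lever is flipped to the clockwise side, the drive went hard (about 18 N), the plate measured about 16 mm lower, which fits the lid being home, and the handle is parked near -1.0 rad with the timer, salt shaker and mug untouched.

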